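Refit the microscope arm's clamp lever and lock the elbow

TASK

The clamp lever of the microscope arm is off: pick it up and push it onto the splined clamp stud on top of the arm's elbow, turning it gently by feel until the splines mesh and it slides fully home, hub flat on the collar. Choose the splines so that once tight the lever points out to the elbow's open side, away from both links; then swing it clockwise until the clamp comes up firm against its stop, and let go. Never force it, and leave the other things on the bench where they are.

Things in the scene. Friction and masses are not known exactly. Their poses are not given: they have to be found in the camera images.
- lever_hub (a point): the loose black clamp lever, lying flat on the bench (about 0.16 kg, mostly the steel-bushed hub). This point: centre of its round hub, on the bore axis, 14 mm above the hub's underside. Hub 34 mm across, 28 mm high, axis z (up). +x points along the handle: a bar 16 mm wide, 4 to 16 mm above the underside, ending in the grip
- lever_grip (a point): middle of the lever's round grip (20 mm in diameter, 42 mm long along +x), 95 mm from the hub axis and 10 mm above the hub's underside
- lever_bore (a point): centre of the bore at the hub's underside. The bore goes right through, with six equal internal splines 60 degrees apart: 17.5 mm across the lands, 23.5 mm across the grooves, grooves 6.2 mm wide, their centres at 0, 60, 120.. degrees from the lever's +x
- seat (a point): centre of the flat steel collar (34 mm across, 8 mm high) on the elbow of the microscope arm, 164 mm above the bench, fixed but elsewhere each time: the hub's underside must rest here. z is up, +x points to the elbow's open side. The white barrel below is 62 mm across; both links, 40 mm wide, lie at least 13 mm lower and leave at -135 and +135 degrees from +x
- stud (a point): centre of the tip of the upright splined clamp stud, which rises 22 mm out of the collar: six equal teeth 60 degrees apart, 5 mm wide, 22 mm over the teeth, 16 mm at the root, 0.7 mm chamfer over the last 2 mm. The angle of its teeth differs each time and is not given (this frame does not turn with it): feel or look for it. The lever fits in any of six positions
- clamp (a joint): turn of the clamp stud, rad: 0 to 0.25 as found (slack), growing clockwise seen from above, 1.0 fully tight at a hard stop (it backs off to -0.6); it does not tell where the teeth stand. Turning it tighter takes about 0.26 N m when slack and 0.44 N m just before the stop; it stays where it is left
- meter: bystander: yellow hand-held multimeter lying on the bench, 185 x 88 x 42 mm; origin under its centre
- board: bystander: green circuit board on brass stand-offs, 150 x 110 mm, origin under its centre. It lies near the microscope, which stands at the end of the link that leaves the elbow at +135 degrees, 475 mm from the elbow axis, its objective 128 mm above the bench and its top at 430 mm
- fans: bystander: pair of black 120 mm fans with wire guards, standing upright, 242 x 38 x 120 mm; origin under its centre
- driver: bystander: screwdriver lying on the bench; origin under its middle
Things that resemble listed ones, but are neither listed nor needed, are in the scene too. Of the things that look like the part that bears lever_hub, the middle-sized one is meant.

How it is judged:
By the outcome, as a careful person would: the job done as asked, in the order asked, and still so for the second after the job is handed in, with the robot touching nothing.
It also fails if it takes over 48 s, if anything falls off the work surface, if the arm or the gripper's body presses on something with over 40 N, if the wrist force passes 120 N, or if a joint passes its speed limit or range.

ROBOT

A 6-joint arm with a two-finger parallel gripper is mounted at the origin on the work surface. World frame = base frame: x ahead of the robot, y to its left, z up, the work surface at z = 0. Lengths are in mm, angles in degrees, forces in N, time in s.
With the tool pointing down it reaches from about 300 to 850 mm from the base axis. Payload 4.2 kg.
Tool frame: the origin (TCP) lies on the centre line of the jaws, within the pads' length; the fingertips stand 11 mm ahead of it and the grasp point (between the pads) lies 8 mm behind it; z points along the fingers, y is the line along which they close (so a half turn about z gives the same grasp; the last joint's range is limited). The gripper opens to 91 mm and grips with 3 to 60 N. Pads are 32 mm wide; open, the fingers measure 118 mm over their backs; the gripper's body (76 mm by 178 mm) begins 60 mm behind the grasp point.
Start: joints at [-77.349, 18.312, 89.639, -0, 72.044, -1.146], TCP at [137.128, -558.425, 224.976] pointing down, gripper open.
Joint ranges: [-177.97, 177.97], [-48.28, 115.42], [12.27, 149.76], [-77.06, 257.06], [2.81, 150.46], [-146.56, 146.56]. Speed limits (degrees/s): [147.25, 147.25, 180, 180, 180, 180].

INTERFACE

Orientations are given as [roll, pitch, yaw] about the fixed x, y, z axes, in that order (R = Rz(yaw) Ry(pitch) Rx(roll)).
In Python, from workcell import env, grab_frame, camera_model, models gives the robot as it stands.
- The arm moves only by the shell command python3 -m crank 'ROWS' [FORCE]. ROWS is text: rows parted by semicolons, each of 7 numbers parted by spaces: the closure, from -1 (fully open) to 1 (shut), so that 0 is half open, then the shift along the tool's x, y, z in mm, then the turn, a rotation vector about the tool's x, y, z in degrees. A call has 1 to 10 rows; each row shifts and turns the commanded pose from where the row before left it, along the tool's axes as they then stand; what a row does not reach is not made up. A row lasts 1/8 s, in which the tool goes at most 62.5 mm and 10.7 degrees, less where a joint would pass 70% of its speed; a pose out of reach is approached as far as the arm can. A call is refused whole if a number of a shift passes 62.5 or a number of a turn 10.7, either way. A call with a gripper value outside its range is refused whole. The fingers move at their own pace and stop on an object; FORCE is the grip in N (left out, the last holds). Time passes only in rows, so rows that do not move let the fingers close. It gives the time, the measured TCP pose, the force, the opening and the grip force at its end, in the units of the state.
- env.state(): the state, without advancing time (a new reading comes with each control period).
- grab_frame(name): name is "scene" or "side" or "wrist"; returns the picture (420x560x3 uint8, blue, green, red); there is no depth.
- camera_model(name): a dict with "K" (3x3 intrinsics, pixels), "k1" (the pictures are not rectified: a ray, as slopes to the right and down, at radius r is drawn at 1 + k1 r^2 times it, then the intrinsics apply), "R" (3x3) and "t" (3): a world point X has camera coordinates R X + t; the wrist camera has in their place "mount" (4x4, takes a point from camera to tool coordinates, whose origin is the TCP and whose axes are the flange's). Camera axes: x right, y down, z forward; pixel columns grow to the right and rows downward; lengths in mm; the calibration is good to about 2 mm. A picture is of the moment at which its call begins: read the wrist's pose just before it. camera_model takes no time and is no camera call.
- env.job_done(): hands the job in; it is judged then, once.
Trained networks look in the newest picture that a camera, given by its name, has taken for a name from the list of things; names that differ only in an ending like _2 or _b are one class to them, and where a whole thing is asked for, a point or a joint stands for the part that bears it (a point fixed in the world has none). Each returns a list of dicts, best first, with "p" (0 to 1); they miss things now and then, are a little off and sometimes report something else, mostly with a low value. They report only what shows in the picture. A call takes as long as a camera call. They do not tell look-alikes from the thing itself.
- models.search_frame(name, camera): "point" ([x, y, z] in mm, in world coordinates, good to about 4 mm: the middle of the surface that is visible of it).
The state is a dict: "time_s": time; "qpos": joint angles; "qvel": joint speeds; "effort": joint torques, N m; "ee_pos": TCP position; "ee_rot": TCP orientation; "force": force on the tool from outside, world axes, zero at the start; "torque": the same for the moment, N m; "gripper_width": finger opening in mm; "gripper_force": force on a finger pad.
Only numpy, scipy, OpenCV 4.12 (cv2) and the standard library are available. Lean on these libraries where they do the work, as an engineer would, in place of code of your own. Each camera call takes 0.05 s, during which the arm holds its last target. There are 200 camera calls.

## Working session

There is one attempt and no reset: what is moved stays moved. The work goes in short steps, Python scripts to look and compute and a shell command to move; the robot and the scene stay as the last step left them, time stands still between calls to the robot, and variables do not carry over. Pictures are saved under pics/ and viewed, at most 10 in all, crops included, and the job is handed in when it is done.

```bash
mkdir -p pics; ls
cat > h.py <<'E'
import numpy as np, cv2
from scipy.spatial.transform import Rotation as Ro
from workcell import env, grab_frame, camera_model, models
def und(cm,uv):
    K=cm["K"];K=np.array(K);d=np.array([(uv[0]-K[0,2])/K[0,0],(uv[1]-K[1,2])/K[1,1]])
    s=d.copy()
    for _ in range(20): s=d/(1+cm["k1"]*(s@s))
    return np.array([s[0],s[1],1.])
def ext(name,st=None):
    cm=camera_model(name)
    if "mount" in cm:
        st=st or env.state();M=np.array(cm["mount"]);T=np.eye(4)
        T[:3,:3]=Ro.from_euler('xyz',st["ee_rot"],degrees=True).as_matrix();T[:3,3]=st["ee_pos"]
        W=T@M;R=W[:3,:3].T;return cm,R,-R@W[:3,3]
    return cm,np.array(cm["R"]),np.array(cm["t"])
def topix(name,X,st=None):
    cm,R,t=ext(name,st);c=R@np.array(X,float)+t;s=c[:2]/c[2];s=s*(1+cm["k1"]*(s@s));K=np.array(cm["K"])
    return np.array([K[0,0]*s[0]+K[0,2],K[1,1]*s[1]+K[1,2]])
def toz(name,uv,z,st=None):
    cm,R,t=ext(name,st);d=R.T@und(cm,uv);o=-R.T@t
    return o+d*(z-o[2])/d[2]
E
python3 - <<'E'
from h import *
np.set_printoptions(precision=1,suppress=True)
s=env.state();print(s)
ims=[]
for c in("scene","side","wrist"):
    im=grab_frame(c);cv2.imwrite(f"pics/{c}0.png",im)
    for n in("lever_hub","lever_grip","lever_bore","seat","stud","meter","board","fans","driver"):
        for d in models.search_frame(n,c)[:4]:
            print(c,n,round(d["p"],2),np.array(d["point"]),topix(c,d["point"],s))
E
```

```text
pics
{'time_s': 0.0, 'qpos': array([-77.3,  18.4,  89.7,  -0. ,  72. ,  -1.1]), 'qvel': array([ 0. , -0.1,  0. , -0. , -0. , -0.1]), 'effort': array([ -0. , -41.2, -23.2,   0.1,   0. ,  -0. ]), 'ee_pos': array([ 137. , -557.9,  224.1]), 'ee_rot': array([-179.9,   -0. ,   13.8]), 'force': array([-0.3, -0.8, -0.1]), 'torque': array([-0.,  0.,  0.]), 'gripper_force': 0.0, 'gripper_width': 91.43928536072389}
scene lever_hub 0.93 [552.4 136.5  21.6] [331.3 211.9]
scene lever_hub 0.68 [495.5 280.6  12.5] [360.2 186.8]
scene lever_grip 0.75 [549.2 132.6  25.3] [330. 211.]
scene lever_grip 0.59 [335.3 222.8  10.9] [325.1 159. ]
scene lever_grip 0.47 [491.3 277.3  21.1] [359.2 184.8]
scene lever_bore 0.93 [555.2 138.2  15.5] [331.9 213.3]
scene lever_bore 0.68 [341.7 220.8  14.2] [325.5 159.9]
scene lever_bore 0.45 [499.  278.6  17.2] [360.4 187. ]
scene seat 0.84 [ 552.7 -460.   172.4] [142.4 256.9]
scene stud 0.93 [ 549.5 -461.6  168.1] [142.  256.8]
scene meter 0.74 [559.1 447.2  40.8] [412.9 180.7]
scene board 0.69 [ 544.  -548.8   14.7] [127.6 286.6]
scene fans 0.77 [735.3 286.   88.1] [
[... 217 characters left out ...]
70.4 348. ]
side lever_grip 0.8 [542.1 163.1  21.8] [258.3 300.5]
side lever_grip 0.77 [329.3 230.2  16. ] [341.1 340.4]
side lever_grip 0.57 [485.4 287.5  17.5] [268.7 348.6]
side lever_bore 0.97 [481.1 285.   16. ] [270.8 348.4]
side lever_bore 0.91 [543.5 163.5  23.2] [257.7 300.1]
side lever_bore 0.83 [336.1 227.9  11. ] [338.  340.2]
side seat 0.56 [ 552.7 -227.9  152.4] [286.8 169. ]
side stud 0.82 [ 550.2 -230.8  153.6] [287.8 168.2]
side meter 0.68 [543.6 433.6  44.1] [222.7 397.3]
side board 0.6 [ 508.6 -542.7   11.1] [315.8 155.8]
side fans 0.68 [ 552.2 -228.8  153.9] [287.  168.4]
side fans 0.6 [725.  306.8  74.2] [162.2 320.7]
side driver 0.86 [ 379.9 -317.6   20.9] [344.6 193.9]
```

View pics/scene0.png

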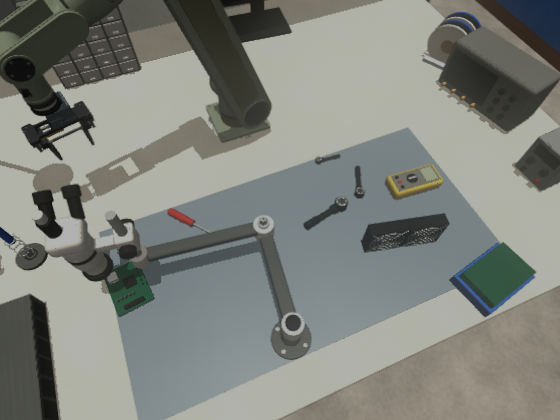

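View pics/side0.png

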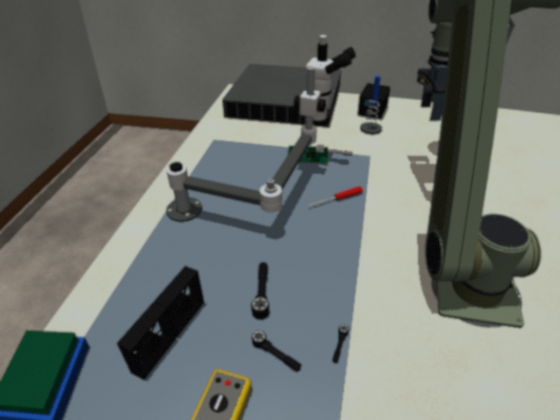

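Run:
```python
from h import *
np.set_printoptions(precision=1,suppress=True)
for n,c,a,b in(("small","scene",(319,160),(341,156)),("mid","scene",(360,191),(358,167)),("large","scene",(341,202),(306,226)),
 ("small","side",(344,328),(336,361)),("mid","side",(258,338),(299,367)),("large","side",(260,307),(263,264))):
    A=toz(c,a,14);B=toz(c,b,10);print(n,c,A,B,np.linalg.norm(A-B))
print(toz("scene",(263,222),186),toz("side",(270,186),186))
a=cv2.imread("pics/scene0.png")[140:240,290:380];b=cv2.imread("pics/side0.png")[255:375,230:355]
a=cv2.resize(a,(400,444),interpolation=3);b=cv2.resize(b,(400,384),interpolation=3)
b=cv2.copyMakeBorder(b,0,60,0,0,0);cv2.imwrite("pics/crop1.png",np.hstack([a,b]))
```

```text
small scene [332.7 198.6  14. ] [344.9 283.9  10. ] 86.27136523530686
mid scene [511.8 270.5  14. ] [414.4 317.3  10. ] 108.09490522232714
large scene [526.3 188.1  14. ] [562.8  38.4  10. ] 154.09932140279074
small side [326.5 193.6  14. ] [333.9 281.8  10. ] 88.61052613138638
mid side [516.7 263.4  14. ] [411.  313.6  10. ] 117.10327572485937
large side [534.7 175.9  14. ] [564.4  29.7  10. ] 149.1589694249366
[ 586.5 -119.7  186. ] [569.5 -90.1 186. ]
```

View pics/crop1.png

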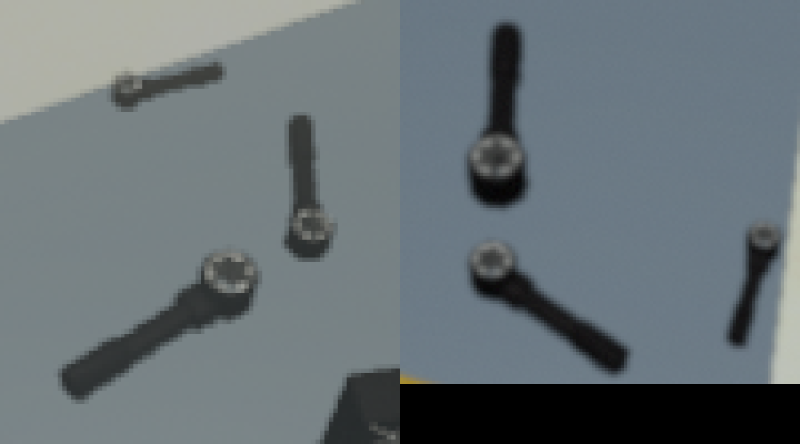

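The three levers in the scene picture are small (320,159), middle (360,190) and large (341,203). Hub to handle end they measure about 87, 113 and 152 mm. The target should be 116 mm, so the middle one at (360,190) / side (258,338) is meant, and the crop confirms this. Its hub is near (514,267) and its handle points about 155° in world yaw. Next I'll take a close look at the elbow.

```bash
cat >> h.py <<'E'
def plan(pos,yaw):
    s=env.state();R=Ro.from_euler('xyz',s["ee_rot"],degrees=True).as_matrix()
    d=R.T@(np.array(pos)-s["ee_pos"]);T=Ro.from_euler('xyz',[180,0,yaw],degrees=True).as_matrix()
    print("t",round(s["time_s"],2),"shift",d.round(1),"then turn",Ro.from_matrix(R.T@T).as_rotvec(degrees=True).round(2),"n",np.linalg.norm(d)/62.5)
E
python3 - <<'E'
from h import *
np.set_printoptions(precision=2,suppress=True)
print(np.array(camera_model("wrist")["mount"]),camera_model("wrist")["K"])
plan((560,-105,400),13.8)
E
```

```text
[[   0.     -0.97   -0.25   72.43]
 [   1.      0.      0.      0.72]
 [  -0.     -0.25    0.97 -160.96]
 [   0.      0.      0.      1.  ]] [[377.78   0.   278.57]
 [  0.   377.78 207.45]
 [  0.     0.     1.  ]]
t 1.5 shift [ 518.8 -339.5 -175.1] then turn [ 0.01  0.   -0.  ] n 10.307984750797663
```

```bash
python3 -m crank '-1 48 -30.6 -20 0 0 0;-1 48 -30.6 -20 0 0 0;-1 48 -30.6 -20 0 0 0;-1 48 -30.6 -20 0 0 0;-1 48 -30.6 -15 0 0 0;-1 48 -30.6 0 0 0 0;-1 48 -30.6 0 0 0 0;-1 48 -30.6 0 0 0 0;-1 48 -30.6 0 0 0 0;-1 48 -30.6 0 0 0 0'; python3 -m crank '-1 48 -30.6 0 0 0 0;-1 0 0 0 0 0 0;-1 0 0 0 0 0 0'
python3 - <<'E'
from h import *
np.set_printoptions(precision=1,suppress=True)
s=env.state();print(s["ee_pos"],s["ee_rot"],s["qpos"])
im=grab_frame("wrist");cv2.imwrite("pics/w1.png",im)
for n in("seat","stud"):
    for d in models.search_frame(n,"wrist")[:2]: print(n,d["p"],np.array(d["point"]),topix("wrist",d["point"],s))
E
```

```text
time_s: 2.75
ee_pos: [531.4, -145.3, 320.1]
ee_rot: [180.0, -0.0, 13.8]
force: [0.3, -0.4, 0.9]
gripper_width: 91.1
gripper_force: 0.0
time_s: 3.12
ee_pos: [569.3, -105.8, 319.7]
ee_rot: [180.0, 0.1, 13.8]
force: [0.1, -0.8, -0.2]
gripper_width: 91.3
gripper_force: 0.0
[ 569.3 -105.8  319.7] [180.    0.1  13.8] [-11.6  16.3  79.   -0.   84.7  64.5]
seat 0.84 [ 588.4 -139.2  146.2] [318.8 180. ]
seat 0.34 [ 565.6 -489.1    9.5] [551.7 239.2]
stud 0.83 [ 587.4 -134.1  145.1] [313.  179.5]
```

View pics/w1.png

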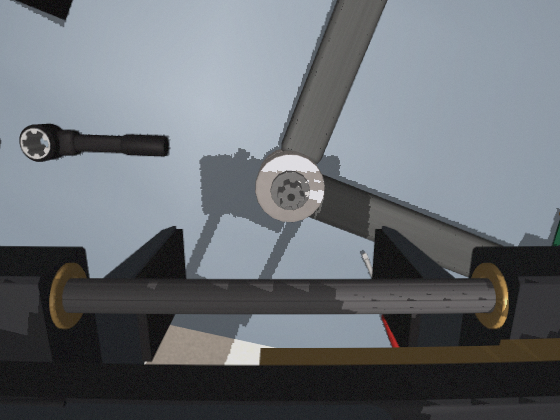

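Run:
```python
from h import *
np.set_printoptions(precision=1,suppress=True)
im=cv2.imread("pics/w1.png")
cv2.imwrite("pics/w1c.png",cv2.resize(im[154:224,251:331],(800,700)[:2],interpolation=cv2.INTER_CUBIC)[50:650])
print("stud",toz("wrist",(291,189),186),"large?",toz("wrist",(38,142),28))
a=toz("wrist",(303,152),151);b=toz("wrist",(359,0),151);print(a,b,np.degrees(np.arctan2(*(b-a)[1::-1])))
a=toz("wrist",(322,195),151);b=toz("wrist",(482,255),151);print(a,b,np.degrees(np.arctan2(*(b-a)[1::-1])))
```

```text
stud [ 581.8 -114.6  186. ] large? [535.2 184.2  28. ]
[ 609.3 -119.6  151. ] [ 738.3 -132.7  151. ] -5.794761179991416
[ 576.2 -145.8  151. ] [ 556.2 -309.4  151. ] -96.96507113977586
```

View pics/w1c.png

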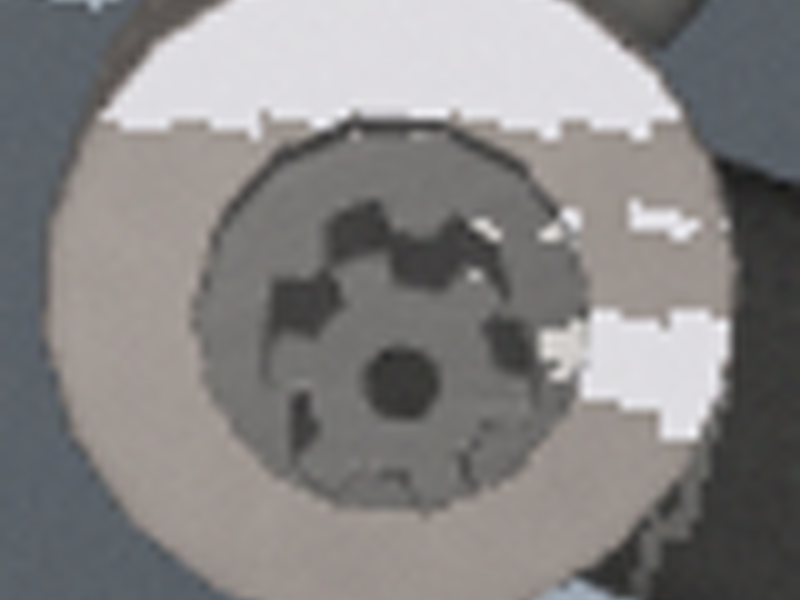

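The stud's centre hole shows in the crop at (402,382), which is about (291.2,197.2) in the full image. The gaps between the teeth stand at about -48°, 13° and 71° from image up. I'll take one closer look to get the tooth angle and centre more exactly.

Run:
```python
from h import *
np.set_printoptions(precision=1,suppress=True)
c=toz("wrist",(291.2,197.2),186);print(c)
p=lambda x,y:toz("wrist",(251+x/10,154+(y+50)/10),186)
for q in((430,260),(510,345),(310,300),(305,425)):
    d=p(*q)-c;print(np.degrees(np.arctan2(d[1],d[0])),np.hypot(*d[:2]))
yx=np.radians(13.8);plan((c[0]-48*np.cos(yx),c[1]-48*np.sin(yx),225),13.8)
```

```text
[ 575.3 -116.4  186. ]
1.5595433907705307 10.188080084854874
-56.865963895972584 9.137378893248233
61.481602581867264 9.98589570618941
128.2523864025313 8.544443326493692
t 3.27 shift [-44.   11.   95.3] then turn [ 0.  -0.  -0.1] n 1.6883357108940067
```

```bash
python3 -m crank '-1 -22 5.5 0 0 0 0;-1 -22 5.5 45 0 0 0;-1 0 0 50 0 0 0;-1 0 0 0 0 0 0;-1 0 0 0 0 0 0'
python3 - <<'E'
from h import *
s=env.state();print(s["ee_pos"],s["ee_rot"])
im=grab_frame("wrist");cv2.imwrite("pics/w2.png",im)
c=np.array([575.3,-116.4,186]);print(topix("wrist",c,s))
# ortho view: x up? map: col -> -y, row -> -x, 10px/mm
n=600;M=np.zeros((n,n,2),np.float32);g=12
src=[];dst=[]
for dx in(-25,25):
    for dy in(-25,25):
        src.append(topix("wrist",c+[dx,dy,0],s));dst.append([300-dy*g,300-dx*g])
H=cv2.getPerspectiveTransform(np.float32(src),np.float32(dst))
o=cv2.warpPerspective(im,H,(n,n),flags=cv2.INTER_CUBIC);cv2.imwrite("pics/w2o.png",o)
E
```

```text
time_s: 3.9
ee_pos: [530.6, -127.6, 227.0]
ee_rot: [179.9, -0.2, 13.7]
force: [-0.3, 0.0, 0.7]
gripper_width: 91.0
gripper_force: 0.0
[ 530.57054958 -127.57864462  227.04899725] [ 1.79899147e+02 -1.77465974e-01  1.37473974e+01]
[276.58303556 160.10459074]
```

View pics/w2o.png

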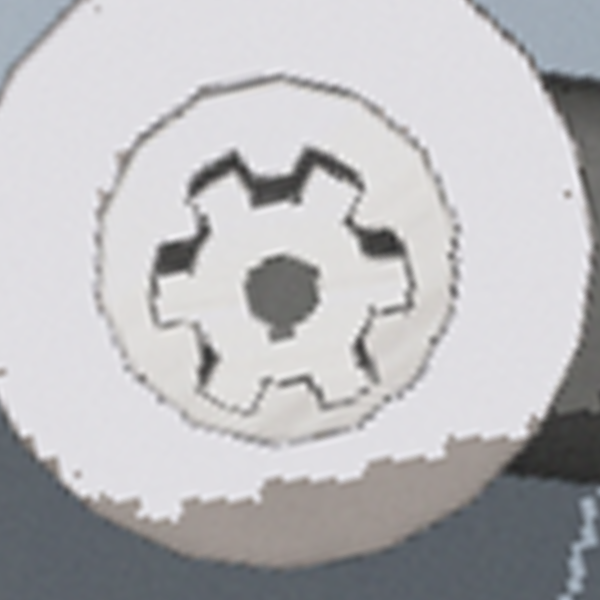

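The rectified view (12 px/mm, up is +x, left is +y) shows the stud centre at (282,291), which is world (576,-115). The teeth stand at about 34.8° mod 60. The open side is at about 128.6°, so lever yaw 154.8 at insertion is most likely right. Next is the lever.

```bash
cat >> h.py <<'E'
def rows(pos,yaw,n):
    s=env.state();y0=s["ee_rot"][2];dy=(yaw-y0+180)%360-180;w=(np.array(pos)-s["ee_pos"])/n;a=y0
    for i in range(n):
        R=Ro.from_euler('xyz',[180,0,a],degrees=True).as_matrix();print((R.T@w).round(1),round(-dy/n,2));a+=dy/n
E
python3 -c "
from h import *
rows((528,261,140),154.8,14)"
```

```text
[  6.4 -27.    6.3] -10.07
[ 11.  -25.5   6.3] -10.07
[ 15.3 -23.1   6.3] -10.07
[ 19.1 -20.1   6.3] -10.07
[ 22.3 -16.5   6.3] -10.07
[ 24.9 -12.3   6.3] -10.07
[26.6 -7.8  6.3] -10.07
[27.6 -3.   6.3] -10.07
[27.7  1.9  6.3] -10.07
[26.9  6.7  6.3] -10.07
[25.3 11.3  6.3] -10.07
[23.  15.6  6.3] -10.07
[19.9 19.4  6.3] -10.07
[16.2 22.5  6.3] -10.07
```

```bash
python3 -m crank '-1 6.4 -27 0 0 0 -10.07;-1 11 -25.5 0 0 0 -10.07;-1 15.3 -23.1 0 0 0 -10.07;-1 19.1 -20.1 0 0 0 -10.07;-1 22.3 -16.5 9 0 0 -10.07;-1 24.9 -12.3 9 0 0 -10.07;-1 26.6 -7.8 9 0 0 -10.07;-1 27.6 -3 9 0 0 -10.07;-1 27.7 1.9 9 0 0 -10.07;-1 26.9 6.7 9 0 0 -10.07' >/dev/null; python3 -m crank '-1 25.3 11.3 9 0 0 -10.07;-1 23 15.6 9 0 0 -10.07;-1 19.9 19.4 8 0 0 -10.07;-1 16.2 22.5 7 0 0 -10.07;-1 0 0 0 0 0 0;-1 0 0 0 0 0 0'
python3 - <<'E'
from h import *
np.set_printoptions(precision=1,suppress=True)
s=env.state();print(s["ee_pos"],s["ee_rot"],s["qpos"])
im=grab_frame("wrist");cv2.imwrite("pics/w3.png",im)
for n in("lever_hub","lever_grip"):
    for d in models.search_frame(n,"wrist")[:2]: print(n,d["p"],np.array(d["point"]),topix("wrist",d["point"],s))
E
```

```text
time_s: 5.95
ee_pos: [527.2, 261.5, 139.3]
ee_rot: [179.9, 0.1, 154.7]
force: [-0.2, 0.3, 0.2]
gripper_width: 91.1
gripper_force: 0.0
[527.2 261.5 139.3] [179.9   0.1 154.7] [ 25.3  23.2  95.2  -0.   61.5 -39.4]
lever_hub 0.81 [472.8 283.1  16.5] [272.7 124. ]
lever_hub 0.73 [532.8 197.7  29.3] [205.4 246.3]
lever_grip 0.85 [530.4 195.3  27.9] [201.5 244.3]
lever_grip 0.65 [469.9 287.3  14.8] [276.2 117.8]
```

View pics/w3.png

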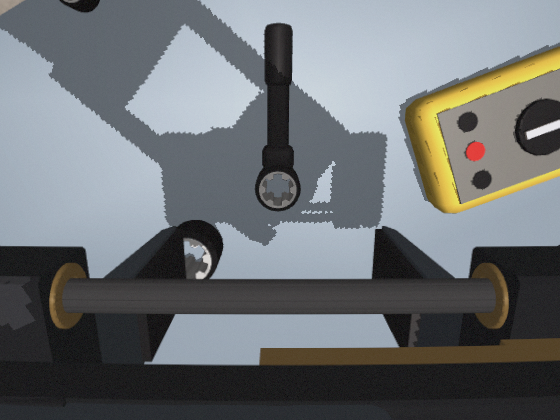

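The middle lever's bore is at (278,188) and its handle runs straight up to (278,25). The large lever's hub at (200,255) and the meter are close by, so I'll go in with the jaws half closed.

Run:
```python
from h import *
np.set_printoptions(precision=1,suppress=True)
im=cv2.imread("pics/w3.png");g=cv2.cvtColor(im,cv2.COLOR_BGR2GRAY)
# silhouette mask of dark lever
m=(g[15:150,255:305]<45).astype(np.uint8)
for r in range(10,130,15):
    xs=np.where(m[r])[0];print(r+15,xs.min()+255,xs.max()+255)
h=toz("wrist",(278,188),28);e=toz("wrist",(278,25),12);e2=toz("wrist",(278,60),12)
print(h,e,e2,np.linalg.norm((h-e)[:2]));d=e2-h;yaw=np.degrees(np.arctan2(d[1],d[0]));print(yaw)
big=toz("wrist",(198,255),28);print(big)
R=Ro.from_euler('xyz',[180,0,yaw],degrees=True).as_matrix();print("big in lever frame",R.T@(big-h))
plan((h[0],h[1],19),yaw)
```

```text
25 269 287
40 265 291
55 265 291
70 265 291
85 268 288
100 268 288
115 268 288
130 268 288
[515.2 266.5  28. ] [411.9 315.4  12. ] [433.2 305.3  12. ] 114.20258486393307
154.66608326550363
[536.4 188.2  28. ]
big in lever frame [-52.7 -61.7  -0. ]
t 6.1 shift [ 13.1  -0.  119.7] then turn [0.  0.1 0. ] n 1.927387211615874
```

```bash
python3 -m crank '-0.1 6 0 30 0 0 0;-0.1 7 0 30 0 0 0;-0.1 0 0 25 0 0 0;-0.1 0 0 15 0 0 0;-0.1 0 0 0 0 0 0' 40;python3 -m crank '-0.1 0 0 12 0 0 0;-0.1 0 0 11 0 0 0;-0.1 0 0 0 0 0 0;1 0 0 0 0 0 0;1 0 0 0 0 0 0;1 0 0 0 0 0 0;1 0 0 0 0 0 0;1 0 0 0 0 0 0'
```

```text
time_s: 6.72
ee_pos: [514.4, 266.6, 37.3]
ee_rot: [-179.9, -0.1, 154.7]
force: [0.3, -0.2, 0.5]
gripper_width: 50.0
gripper_force: 0.0
time_s: 7.72
ee_pos: [514.9, 267.3, 15.3]
ee_rot: [180.0, 0.0, 154.8]
force: [0.1, 0.4, 1.1]
gripper_width: 33.0
gripper_force: 40.0
```

```bash
python3 -m crank '1 0 0 -20 0 0 0;1 0 0 -45 0 0 0;1 0 0 -50 0 0 0;1 0 0 -50 0 0 0;1 -20 -30 -50 0 0 0;1 -28 -42 0 0 0 0;1 -28 -42 0 0 0 0;1 -28 -42 0 0 0 0;1 -28 -42 0 0 0 0;1 -28 -42 0 0 0 0'; python3 -m crank '1 -28 -42 0 0 0 0;1 -20 -26 0 0 0 0;1 -10 -12 0 0 0 0;1 0 0 0 0 0 0;1 0 0 0 0 0 0'
python3 - <<'E'
from h import *
s=env.state();print(s["ee_pos"],s["ee_rot"],s["torque"])
im=grab_frame("wrist");cv2.imwrite("pics/w4.png",im)
p=s["ee_pos"]+np.array([0,0,12.7]);u=topix("wrist",p,s);print(u)
x,y=int(u[0]),int(u[1]);cv2.imwrite("pics/w4c.png",cv2.resize(im[y-190:y+60,x-100:x+100],(480,600),interpolation=3))
E
```

```text
time_s: 8.98
ee_pos: [556.7, -19.7, 229.5]
ee_rot: [-180.0, -0.0, 154.8]
force: [0.5, 0.2, -0.6]
gripper_width: 33.0
gripper_force: 40.0
time_s: 9.6
ee_pos: [575.2, -113.9, 229.8]
ee_rot: [180.0, -0.1, 154.8]
force: [-0.1, 0.3, -2.3]
gripper_width: 32.7
gripper_force: 40.0
[ 575.17660014 -113.91085296  229.77063401] [ 1.79975895e+02 -5.33099414e-02  1.54836084e+02] [ 0.10518015 -0.16032571 -0.02002903]
[277.7163116 276.9323828]
```

View pics/w4c.png

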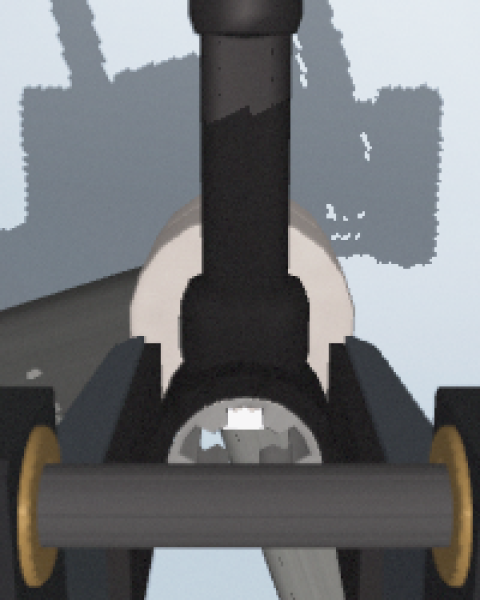

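Run:
```python
from h import *
np.set_printoptions(precision=1,suppress=True)
g=cv2.cvtColor(cv2.imread("pics/w3.png"),6);print("w3 col",g[160:215,278]);print("w3 row",g[188,252:306])
g4=cv2.cvtColor(cv2.imread("pics/w4.png"),6);print("w4 col",g4[235:285,280])
s=env.state()
for r in(244,248,250,252): print(r,Ro.from_euler('xyz',s["ee_rot"],degrees=True).inv().apply(toz("wrist",(280,r),s["ee_pos"][2]+12.7,s)-s["ee_pos"]))
for r in (246,256): print(r,g4[r,240:320])
```

```text
w3 col [ 30  27  31  23  31  27  27  31  26  30  32  75 117 103  89 103 102 106
 104 102 106 105 103 103 104 103 102 103 103 102 100 104 104 101 102 102
 103  86  75  77  78  78  79  79  76  82 123 124  51  24  30  63 101 102
 100]
w3 row [101 103  85  35  17  24  27 116 122 122 123 123 123 102  88 103 102 104
 103 104 102 101 103 103 103 103 103 103 102 103 101 106 106 102 101 102
 106  71 123 123 123 124 124 125  81  34  22  16  43 100 105 101 100 102]
w4 col [ 36  34  28  34  25  32  28  32  36  30  33  33  31  31  36  37  74 151
 149 142 136 220 246 246 246 246 246 246 246 246 132 132 134 130 130 134
 132 132 132 129 126 129 128 120  66  56  59  63  66  74]
244 [ 14.9   1.  -12.7]
248 [ 13.2   1.  -12.7]
250 [ 12.3   1.  -12.7]
252 [ 11.4   1.  -12.7]
246 [ 28  29  24  30 151 203 204  94  35  27  24  25  20  23  24  23  24  26
  30  26  29  32  29  25  27  27  26  32  34  34  34  34  31  33  32  31
  33  31  31  35  33  29  30  34  29  25  24  30  30  27  30  31  35  26
  30  36  34  30  28  30  24  26  20  26  21  22  26  25  24  30  66 193
 197 156  42  31  32  29  27  29]
256 [ 28  32  34  29  28  28  22  31  29  28  28  29  31  27  33  37  33  33
  31  41  53  98 147 149 150 153 153 153 153 152 153 105 207 206 173 202
 214 215 246 246 220 202 203 189 191 209 104 141 149 151 151 152 155 155
 155 153 105  59  40  34  33  30  32  30  28  30  31  36  31  30  27  27
  28  29  29  30  31  34  28  27]
```

```bash
cat > fit.py <<'E'
from h import *
def fit(png,s,c0,z=156,r=31):
    g=cv2.GaussianBlur(cv2.imread(png),(0,0),0.7)[:,:,2].astype(float)
    a=np.radians(np.arange(0,360,2));best=[]
    def pix(c,rr): return np.array([topix("wrist",[c[0]+rr*np.cos(t),c[1]+rr*np.sin(t),z],s) for t in a])
    for dx in np.arange(-5,5.1,.5):
        for dy in np.arange(-5,5.1,.5):
            c=(c0[0]+dx,c0[1]+dy);f=lambda p:cv2.remap(g,np.float32(p[None,:,0]),np.float32(p[None,:,1]),1)[0]
            d=np.clip(f(pix(c,r-.8))-f(pix(c,r+.8)),-20,60);best.append((d.mean(),*c))
    best.sort(reverse=True);print(png,np.round(best[:6],1).tolist())
if __name__=="__main__":
    s2=dict(ee_pos=[530.57,-127.58,227.05],ee_rot=[179.9,-.18,13.75]);s1=dict(ee_pos=[569.3,-105.8,319.7],ee_rot=[180,.1,13.8])
    fit("pics/w1.png",s1,(576,-115));fit("pics/w2.png",s2,(576,-115));fit("pics/w4.png",env.state(),(576,-115))
E
python3 fit.py
```

```text
Traceback (most recent call last):
  File "fit.py", line 13, in <module>
    fit("pics/w1.png",s1,(576,-115));fit("pics/w2.png",s2,(576,-115));fit("pics/w4.png",env.state(),(576,-115))
    ~~~^^^^^^^^^^^^^^^^^^^^^^^^^^^^^
  File "fit.py", line 9, in fit
    d=np.clip(f(pix(c,r-.8))-f(pix(c,r+.8)),-20,60);best.append((d.mean(),*c))
                ~~~^^^^^^^^
  File "fit.py", line 5, in pix
    def pix(c,rr): return np.array([topix("wrist",[c[0]+rr*np.cos(t),c[1]+rr*np.sin(t),z],s) for t in a])
                                    ~~~~~^^^^^^^^^^^^^^^^^^^^^^^^^^^^^^^^^^^^^^^^^^^^^^^^^^^
  File "h.py", line 17, in topix
    cm,R,t=ext(name,st);c=R@np.array(X,float)+t;s=c[:2]/c[2];s=s*(1+cm["k1"]*(s@s));K=np.array(cm["K"])
           ~~~^^^^^^^^^
  File "h.py", line 10, in ext
    cm=camera_model(name)
ValueError: time passes only in moves, steps and waits
```

```bash
sed -i 's/^def und/import functools\ncamera_model=functools.lru_cache(None)(camera_model)\ndef und/' h.py; python3 fit.py; python3 -c "
from workcell import env;print(env.state()['time_s'])"
```

```text
pics/w1.png [[37.8, 573.0, -115.5], [36.8, 573.0, -115.0], [35.8, 572.5, -115.5], [35.4, 572.5, -115.0], [34.8, 573.0, -116.0], [34.6, 573.5, -115.5]]
pics/w2.png [[30.6, 572.5, -116.0], [29.9, 572.5, -116.5], [29.9, 573.0, -116.5], [29.8, 573.0, -115.0], [29.7, 573.0, -116.0], [29.7, 572.0, -116.0]]
pics/w4.png [[16.1, 577.0, -115.5], [15.8, 576.5, -113.0], [15.6, 576.5, -113.5], [15.5, 577.0, -115.0], [15.5, 577.5, -115.5], [15.5, 576.5, -115.0]]
9.65
```

```bash
cat > f2.py <<'E'
from fit import *
s2=dict(ee_pos=[530.57,-127.58,227.05],ee_rot=[179.9,-.18,13.75]);s1=dict(ee_pos=[569.3,-105.8,319.7],ee_rot=[180,.1,13.8])
for r in(28,28.5,29,29.5,30):
    print(r)
    fit("pics/w1.png",s1,(576,-115),156,r);fit("pics/w2.png",s2,(576,-115),156,r);fit("pics/w4.png",env.state(),(576,-115),156,r)
E
python3 f2.py | cut -c1-75
```

```text
28
pics/w1.png [[25.8, 575.5, -116.5], [25.8, 576.0, -116.0], [25.8, 575.5, -1
pics/w2.png [[26.2, 576.0, -115.5], [26.2, 576.0, -115.0], [25.4, 575.5, -1
pics/w4.png [[17.6, 573.5, -113.5], [17.3, 573.0, -113.5], [16.7, 573.5, -1
28.5
pics/w1.png [[29.1, 575.0, -116.0], [28.8, 575.0, -115.5], [28.8, 575.5, -1
pics/w2.png [[28.9, 574.0, -116.5], [28.4, 574.0, -114.0], [28.2, 575.0, -1
pics/w4.png [[19.9, 574.0, -114.0], [19.2, 574.0, -113.5], [19.1, 574.0, -1
29
pics/w1.png [[35.5, 573.5, -115.5], [34.8, 574.0, -115.5], [34.4, 573.5, -1
pics/w2.png [[37.6, 573.5, -115.5], [36.3, 574.0, -115.5], [36.3, 573.5, -1
pics/w4.png [[21.6, 574.5, -114.0], [21.5, 574.5, -114.5], [21.3, 575.0, -1
29.5
pics/w1.png [[46.2, 573.0, -115.0], [46.1, 573.0, -115.5], [43.8, 573.5, -1
pics/w2.png [[54.5, 573.0, -115.0], [52.1, 573.0, -115.5], [51.0, 573.5, -1
pics/w4.png [[22.7, 575.5, -114.5], [22.6, 576.0, -115.0], [22.3, 576.0, -1
30
pics/w1.png [[50.0, 573.0, -115.0], [49.6, 573.0, -115.5], [48.8, 573.5, -1
pics/w2.png [[57.5, 573.0, -115.5], [56.7, 573.0, -115.0], [55.1, 572.5, -1
pics/w4.png [[25.1, 576.0, -115.0], [24.4, 575.5, -115.0], [24.1, 576.0, -1
```

The lever is held square in the jaws. The stud axis estimates agree to about 1.5 mm, at (576,-114.5). I'll lower gently and feel for it.

```bash
python3 -m crank '1 -1 -0.2 12 0 0 0;1 0 0 12 0 0 0;1 0 0 3 0 0 0;1 0 0 1 0 0 0;1 0 0 1 0 0 0';python3 -m crank '1 0 0 1 0 0 0;1 0 0 1 0 0 0';python3 -m crank '1 0 0 1 0 0 0;1 0 0 0 0 0 0'; python3 -c "
from workcell import env;print(env.state()['torque'])"
```

```text
time_s: 10.28
ee_pos: [576.5, -115.9, 201.2]
ee_rot: [180.0, 0.0, 154.8]
force: [0.8, 0.4, 0.2]
gripper_width: 32.7
gripper_force: 40.0
time_s: 10.52
ee_pos: [576.8, -115.9, 200.7]
ee_rot: [180.0, 0.1, 154.8]
force: [-1.8, 0.7, 9.3]
gripper_width: 32.7
gripper_force: 40.0
time_s: 10.78
ee_pos: [576.8, -115.9, 200.5]
ee_rot: [180.0, 0.2, 154.8]
force: [-2.3, 1.0, 9.9]
gripper_width: 32.9
gripper_force: 40.0
[0.18757011 0.38007465 0.00271227]
```

```bash
python3 -m crank '1 0.8 0.3 0 0 0 0;1 0 0 0 0 0 0';python3 -m crank '1 0.8 0.3 0 0 0 0;1 0 0 0 0 0 0';python3 -m crank '1 0.8 0 0 0 0 0;1 0 0 0 0 0 0'
```

```text
time_s: 11.02
ee_pos: [576.7, -115.8, 200.6]
ee_rot: [180.0, 0.3, 154.8]
force: [-1.0, -0.3, 7.5]
gripper_width: 32.9
gripper_force: 40.0
time_s: 11.28
ee_pos: [576.5, -115.7, 200.6]
ee_rot: [-180.0, 0.4, 154.8]
force: [-0.2, -1.8, 7.2]
gripper_width: 33.0
gripper_force: 40.0
time_s: 11.52
ee_pos: [576.4, -115.6, 200.6]
ee_rot: [-180.0, 0.4, 154.8]
force: [1.6, -1.9, 7.5]
gripper_width: 32.9
gripper_force: 40.0
```

```bash
python3 -m crank '1 0 0 0 0 0 2;1 0 0 0 0 0 2';python3 -m crank '1 0 0 0 0 0 -3;1 0 0 0 0 0 -3';python3 -m crank '1 0 0 0 0 0 -2;1 0 0 0 0 0 0';python3 -c "
from workcell import env;print(env.state()['torque'])"
```

```text
time_s: 11.78
ee_pos: [576.0, -115.6, 200.5]
ee_rot: [180.0, 0.4, 150.7]
force: [-0.0, -2.0, 6.9]
gripper_width: 32.8
gripper_force: 40.0
time_s: 12.02
ee_pos: [574.4, -114.4, 198.1]
ee_rot: [180.0, 0.0, 156.9]
force: [0.8, -0.2, -1.6]
gripper_width: 33.2
gripper_force: 40.0
time_s: 12.28
ee_pos: [574.4, -114.4, 198.0]
ee_rot: [-180.0, 0.0, 158.7]
force: [-0.2, -0.9, -0.9]
gripper_width: 32.8
gripper_force: 40.0
[-0.04657928 -0.16593187 -0.09854397]
```

It dropped in at (574.4,-114.4) with no residual force. Now I'll slide it down.

```bash
python3 -m crank '1 0 0 1 0 0 2;1 0 0 2 0 0 0;1 0 0 2 0 0 0';python3 -m crank '1 0 0 3 0 0 0;1 0 0 3 0 0 0;1 0 0 0 0 0 0';python3 -c "
from workcell import env;print(env.state()['torque'])"
```

```text
time_s: 12.65
ee_pos: [574.5, -114.4, 192.7]
ee_rot: [-180.0, 0.0, 156.8]
force: [-0.5, -1.2, -1.3]
gripper_width: 33.2
gripper_force: 40.0
time_s: 13.02
ee_pos: [574.4, -114.4, 186.6]
ee_rot: [-180.0, 0.0, 156.8]
force: [0.3, -1.0, -2.3]
gripper_width: 33.4
gripper_force: 40.0
[-0.18376717 -0.38807536 -0.03653016]
```

```bash
python3 -m crank '1 0 0 3 0 0 0;1 0 0 2 0 0 0;1 0 0 1 0 0 0;1 0 0 0 0 0 0';python3 -m crank '1 0 0 1 0 0 0;1 0 0 1 0 0 0;1 0 0 0 0 0 0';python3 -c "
from workcell import env;print(env.state()['torque'])"
```

```text
time_s: 13.52
ee_pos: [574.4, -114.4, 180.9]
ee_rot: [-180.0, 0.0, 156.8]
force: [1.5, -1.3, -1.5]
gripper_width: 33.3
gripper_force: 40.0
time_s: 13.9
ee_pos: [574.5, -114.4, 179.2]
ee_rot: [-180.0, 0.0, 156.8]
force: [-0.5, -2.4, 0.9]
gripper_width: 32.8
gripper_force: 40.0
[-0.31862592 -0.24744269  0.01153425]
```

```bash
python3 -m crank '1 0 0 1 0 0 0;1 0 0 0 0 0 0' 60;python3 -m crank '1 0 0 0 0 0 5;1 0 0 0 0 0 5;1 0 0 0 0 0 5;1 0 0 0 0 0 5';python3 -c "
from workcell import env;print(env.state()['torque'])"
```

```text
time_s: 14.15
ee_pos: [574.5, -114.4, 179.2]
ee_rot: [-180.0, 0.1, 156.8]
force: [-1.8, -1.9, 6.5]
gripper_width: 32.5
gripper_force: 60.0
time_s: 14.65
ee_pos: [574.6, -114.4, 179.2]
ee_rot: [180.0, 0.1, 136.7]
force: [-1.3, -2.4, 5.8]
gripper_width: 32.5
gripper_force: 60.0
[-0.35388919  0.06101638  0.36238637]
```

```bash
python3 -m crank '1 0 0 0 0 0 5;1 0 0 0 0 0 5;1 0 0 0 0 0 3;1 0 0 0 0 0 3';python3 -c "
from workcell import env;print(env.state()['torque'])"
```

```text
time_s: 15.15
ee_pos: [574.6, -114.4, 179.2]
ee_rot: [180.0, 0.1, 120.8]
force: [-0.8, -1.4, 5.8]
gripper_width: 32.8
gripper_force: 60.0
[-0.33997769  0.05000201  0.38491394]
```

```bash
T(){ python3 -c "
from workcell import env;s=env.state();print('tz',round(s['torque'][2],3),round(s['ee_rot'][2],1))"; }
python3 -m crank '1 0 0 0 0 0 3;1 0 0 0 0 0 3'|sed -n 3p;T;python3 -m crank '1 0 0 0 0 0 2;1 0 0 0 0 0 2'|sed -n 3p;T
python3 -m crank '1 0 0 0 0 0 2;1 0 0 0 0 0 2' |sed -n 3p;T
```

```text
ee_rot: [180.0, 0.1, 114.8]
tz 0.45 114.8
ee_rot: [179.9, 0.1, 110.8]
tz 0.498 110.8
ee_rot: [179.9, 0.1, 106.8]
tz 0.464 106.8
```

```bash
cat > hy.py <<'E'
from h import *
def e(png,im=None):
    g=cv2.cvtColor(im if im is not None else cv2.imread(png),6)
    o=[]
    for r in(120,140,160,180):
        xs=np.where(g[r,180:380]<50)[0]+180
        o.append((int(xs.min()),int(xs.max()),round(float(np.median(xs)),1)))
    print(o)
E
python3 - <<'E'
from hy import *
e("pics/w4.png");s=env.state();im=grab_frame("wrist");cv2.imwrite("pics/w5.png",im);e(0,im)
print(s["torque"],s["ee_rot"],s["ee_pos"])
for i in range(3): grab_frame("wrist");print(env.state()["torque"][2])
E
```

```text
[(261, 297, 294.0), (261, 297, 279.0), (261, 296, 278.5), (262, 296, 279.0)]
[(259, 295, 270.0), (259, 295, 277.0), (260, 295, 277.5), (260, 295, 277.5)]
[-0.35013495  0.01517209  0.46411582] [1.79942933e+02 8.18539959e-02 1.06810950e+02] [ 574.60991247 -114.44005606  179.21448425]
0.3630908113655452
0.3489157700845096
0.3812989071982204
```

View pics/w5.png

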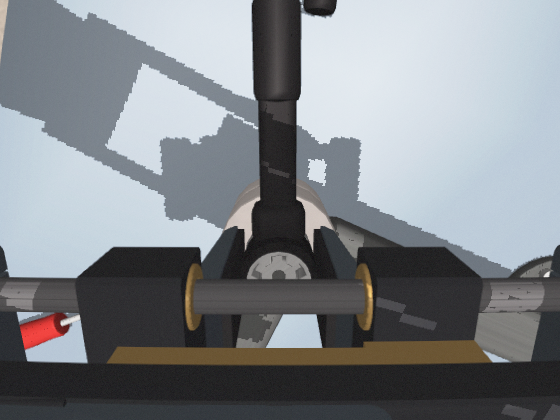

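The handle is still aligned with the tool, so it hasn't slipped. It also hasn't reached the stop. Continuing in small steps.

```bash
T(){ python3 -c "
from workcell import env;s=env.state();print('tz',round(s['torque'][2],3),round(s['ee_rot'][2],1))"; }
python3 -m crank '1 0 0 0 0 0 2' >/dev/null;T;python3 -m crank '1 0 0 0 0 0 2' >/dev/null;T
python3 -m crank '1 0 0 0 0 0 2' >/dev/null;T
```

```text
tz 0.51 104.8
tz 0.463 102.8
tz 0.502 100.8
```

```bash
T(){ python3 -c "
from hy import *
s=env.state();print('tz',round(s['torque'][2],3),round(s['ee_rot'][2],1));e(0,grab_frame('wrist'))"; }
T;python3 -m crank '1 0 0 0 0 0 2' >/dev/null;T;python3 -m crank '1 0 0 0 0 0 2' >/dev/null;T
```

```text
tz 0.502 100.8
[(259, 295, 266.0), (259, 295, 277.0), (260, 295, 277.5), (260, 295, 275.0)]
tz 0.462 98.8
[(259, 295, 277.0), (259, 295, 277.0), (260, 295, 277.5), (260, 295, 273.0)]
tz 0.481 96.8
[(259, 295, 292.0), (259, 295, 277.0), (260, 295, 277.5), (260, 295, 280.5)]
```

The lever is still turning freely at 96.8°, which is already 32° off the open side. So the tooth one step further counter-clockwise is the right one: it will end at about +25°, against −35° here. I'll back the clamp off to slack, centre the play, lift, index 60° and refit.

```bash
T(){ python3 -c "
from hy import *
s=env.state();print('tq',s['torque'].round(2),s['ee_rot'][2].round(1),s['force'].round(1),s['ee_pos'].round(1));e(0,grab_frame('wrist'))"; }
python3 -m crank '1 0 0 0 0 0 -7;1 0 0 0 0 0 -7;1 0 0 0 0 0 -7;1 0 0 0 0 0 -7;1 0 0 0 0 0 -7;1 0 0 0 0 0 -7;1 0 0 0 0 0 -8' >/dev/null;T;python3 -m crank '1 0 0 0 0 0 3.5;1 0 0 0 0 0 0' >/dev/null;T
```

```text
tq [-0.23  0.04 -0.31] 147.0 [-2.1 -2.1  5.5] [ 574.5 -114.4  179.2]
[(262, 298, 292.0), (262, 297, 279.5), (262, 297, 279.5), (262, 297, 279.5)]
tq [-0.14  0.01 -0.02] 143.3 [-0.4 -1.   6.1] [ 574.7 -114.1  179.2]
[(261, 297, 285.0), (261, 297, 279.0), (261, 296, 278.5), (261, 296, 278.5)]
```

```bash
python3 -m crank '1 0 0 -6 0 0 0;1 0 0 -8 0 0 0;1 0 0 -10 0 0 0;1 0 0 -8 0 0 0' ; python3 -m crank '1 0 0 0 0 0 -10;1 0 0 0 0 0 -10;1 0 0 0 0 0 -10;1 0 0 0 0 0 -10;1 0 0 0 0 0 -10;1 0 0 0 0 0 -10;1 0 0 0 0 0 0;1 0 0 0 0 0 0'
```

```text
time_s: 18.6
ee_pos: [574.3, -113.9, 210.7]
ee_rot: [180.0, -0.0, 143.3]
force: [0.1, -0.3, -2.6]
gripper_width: 32.5
gripper_force: 60.0
time_s: 19.6
ee_pos: [574.3, -114.1, 210.1]
ee_rot: [180.0, 0.0, -156.9]
force: [-0.2, -0.3, -1.5]
gripper_width: 32.5
gripper_force: 60.0
```

Yaw is 203.1° and the position is right over the stud. Lowering.

```bash
python3 -m crank '1 0 0 5 0 0 0;1 0 0 3 0 0 0;1 0 0 1 0 0 0;1 0 0 1 0 0 0' |sed -n '2,4p'; python3 -m crank '1 0 0 1 0 0 0;1 0 0 1 0 0 0;1 0 0 1 0 0 0'|sed -n '2,4p'
```

```text
ee_pos: [574.4, -114.2, 199.8]
ee_rot: [-180.0, -0.0, -156.7]
force: [0.6, -0.0, -1.3]
ee_pos: [574.4, -114.2, 196.9]
ee_rot: [-180.0, 0.0, -156.7]
force: [0.3, 0.8, -1.0]
```

Already past the tip, at 196.9 with no force. Sliding it home.

```bash
python3 -m crank '1 0 0 2 0 0 0;1 0 0 3 0 0 0;1 0 0 3 0 0 0'|sed -n '2,4p'; python3 -m crank '1 0 0 3 0 0 0;1 0 0 3 0 0 0;1 0 0 2 0 0 0;1 0 0 1.5 0 0 0;1 0 0 1 0 0 0;1 0 0 1 0 0 0;1 0 0 0 0 0 0'|sed -n '2,4p'
```

```text
ee_pos: [574.3, -114.3, 188.7]
ee_rot: [180.0, -0.0, -156.7]
force: [0.2, -0.3, -1.9]
ee_pos: [574.4, -114.3, 179.2]
ee_rot: [-179.9, 0.1, -156.7]
force: [-2.8, 0.2, 7.2]
```

```bash
T(){ python3 -c "
from workcell import env;s=env.state();print('tz',round(s['torque'][2],3),round(s['ee_rot'][2],1),s['ee_pos'].round(1),s['force'].round(1))"; }
python3 -m crank '1 0 0 0 0 0 6;1 0 0 0 0 0 6;1 0 0 0 0 0 6;1 0 0 0 0 0 6;1 0 0 0 0 0 6;1 0 0 0 0 0 6;1 0 0 0 0 0 6;1 0 0 0 0 0 4' >/dev/null;T
for i in 1; do python3 -m crank '1 0 0 0 0 0 1.5' >/dev/null;T;python3 -m crank '1 0 0 0 0 0 1.5' >/dev/null;T; done
```

```text
tz 0.478 157.2 [ 574.6 -114.5  179.2] [-2.7  0.7  7.4]
tz 0.512 155.8 [ 574.6 -114.5  179.2] [-2.8  0.1  7.6]
tz 0.743 154.3 [ 574.6 -114.5  179.2] [-2.8 -0.2  6.2]
```

```bash
T(){ python3 -c "
from hy import *
s=env.state();print('tz',round(s['torque'][2],3),round(s['ee_rot'][2],1));e(0,grab_frame('wrist'))"; }
python3 -m crank '1 0 0 0 0 0 1.5' >/dev/null;T;python3 -m crank '1 0 0 0 0 0 1.5' >/dev/null;T
```

```text
tz 1.093 152.9
[(257, 292, 276.0), (257, 293, 275.0), (258, 293, 275.5), (259, 293, 276.0)]
tz 1.53 151.5
[(255, 291, 284.0), (256, 291, 273.5), (257, 292, 274.5), (258, 292, 275.0)]
```

The clamp is firm against its stop: torque rises steeply with the lever at about 154°, roughly 25° from the open direction. I'll ease the load, let go and retract.

```bash
python3 -m crank '1 0 0 0 0 0 -2.5;1 0 0 -1.5 0 0 0;1 0 0 0 0 0 0' 20; python3 -c "
from workcell import env;print(env.state()['torque'])"; python3 -m crank '-0.2 0 0 0 0 0 0;-0.2 0 0 0 0 0 0;-0.2 0 0 0 0 0 0;-0.2 0 0 0 0 0 0;-0.2 0 0 -10 0 0 0;-0.2 0 0 -20 0 0 0;-0.2 0 0 -40 0 0 0;-0.2 0 0 -40 0 0 0;-0.2 -10 0 0 0 0 0;-0.2 0 0 0 0 0 0'
python3 - <<'E'
from hy import *
s=env.state();print(s["time_s"],s["ee_pos"],s["force"])
im=grab_frame("wrist");cv2.imwrite("pics/w6.png",im);sc=grab_frame("scene");sd=grab_frame("side")
cv2.imwrite("pics/w6m.png",np.hstack([cv2.resize(im,(400,300)),cv2.resize(sd[130:280,200:400],(400,300),interpolation=3)]))
E
```

```text
time_s: 23.7
ee_pos: [574.5, -114.3, 179.2]
ee_rot: [180.0, 0.0, 153.7]
force: [-0.6, -0.7, 2.0]
gripper_width: 33.4
gripper_force: 20.0
[ 0.09785296 -0.14008032 -0.02237099]
time_s: 24.95
ee_pos: [583.5, -118.8, 288.4]
ee_rot: [-180.0, -0.0, 153.8]
force: [-0.7, 0.1, -0.4]
gripper_width: 55.0
gripper_force: 0.0
24.95 [ 583.49933773 -118.82819436  288.44671947] [-0.65237666  0.07021688 -0.42656976]
```

View pics/w6m.png

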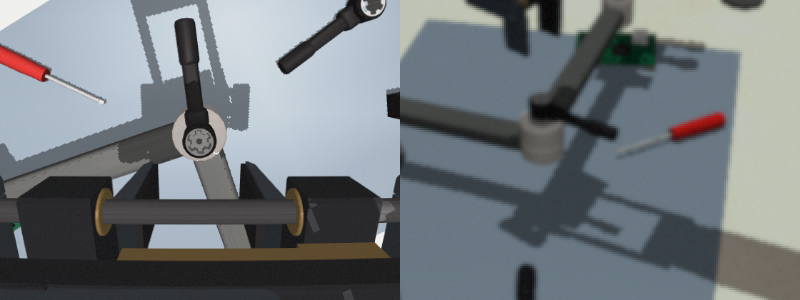

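Run:
```python
from h import *
g=cv2.cvtColor(cv2.imread("pics/w6.png"),6)
P=[]
for r in(40,60,80,110,130,150):
    xs=np.where(g[r,230:310]<50)[0]+230;P.append(((xs.min()+xs.max())/2,r));print(r,xs.min(),xs.max())
W=np.array([toz("wrist",p,174) for p in P]);d=W[0]-W[-1];print(np.degrees(np.arctan2(d[1],d[0])))
d=W[0]-W[-3];print(np.degrees(np.arctan2(d[1],d[0])))
```

```text
40 245 273
60 248 275
80 251 278
110 257 279
130 260 281
150 263 284
161.14240364346836
160.94558353935233
```

The lever sits at 161°, having eased back about 6° within the spline play as it was let go. I'll regrip, bring it up against the stop again, and release without turning back.

```bash
T(){ python3 -c "
from hy import *
s=env.state();print('tz',round(s['torque'][2],3),round(s['ee_rot'][2],1),s['ee_pos'].round(1),s['force'].round(1));e(0,grab_frame('wrist'))"; }
python3 -m crank '-0.2 10 0 0 0 0 -7.2;-0.2 0 0 40 0 0 0;-0.2 0 0 40 0 0 0;-0.2 0 0 20 0 0 0;-0.2 0 0 8 0 0 0;-0.2 0 0 0 0 0 0' >/dev/null;T;python3 -m crank '1 0 0 0 0 0 0;1 0 0 0 0 0 0;1 0 0 0 0 0 0;1 0 0 0 0 0 0' 60 >/dev/null;T
python3 -m crank '1 0 0 0 0 0 1.5;1 0 0 0 0 0 1.5' >/dev/null;T
```

```text
tz -0.006 161.0 [ 574.2 -114.2  180.6] [-1.4 -0.4 -0. ]
[(261, 297, 293.0), (261, 296, 278.5), (261, 296, 278.5), (261, 296, 278.5)]
tz -0.019 161.0 [ 574.7 -114.3  181.7] [0.6 1.1 3.3]
[(261, 296, 293.0), (261, 296, 278.5), (261, 296, 278.5), (261, 296, 278.5)]
tz 0.002 157.9 [ 574.8 -114.4  181.6] [-0.4 -1.   6. ]
[(261, 296, 293.0), (261, 296, 278.5), (261, 296, 278.5), (261, 295, 278.0)]
```

```bash
T(){ python3 -c "
from hy import *
s=env.state();print('tz',round(s['torque'][2],3),round(s['ee_rot'][2],1),s['ee_pos'].round(1),s['force'].round(1));e(0,grab_frame('wrist'))"; }
for i in 1; do python3 -m crank '1 0 0 0 0 0 1.5' >/dev/null;T;python3 -m crank '1 0 0 0 0 0 1.5'>/dev/null;T;python3 -m crank '1 0 0 0 0 0 1.5'>/dev/null;T; done
```

```text
tz 0.057 156.4 [ 574.9 -114.6  181.6] [ 0.5 -0.4  5.3]
[(261, 296, 293.0), (261, 296, 278.5), (261, 296, 278.5), (261, 295, 278.0)]
tz 0.522 154.9 [ 574.9 -114.6  181.6] [0.1 0.1 4.9]
[(259, 294, 291.0), (259, 294, 276.5), (260, 294, 277.0), (260, 294, 277.0)]
tz 0.936 153.5 [ 574.9 -114.6  181.6] [ 0.6 -0.   5.7]
[(257, 293, 275.0), (258, 293, 275.5), (258, 293, 275.5), (259, 294, 276.5)]
```

```bash
python3 -m crank '1 0 0 0 0 0 -1;1 0 0 0 0 0 -0.5;1 0 0 0 0 0 0' 60 | head -3; python3 -m crank '0.9 0 0 0 0 0 0;0.9 0 0 0 0 0 0' 3 |tail -2; python3 -m crank '-0.2 0 0 0 0 0 0;-0.2 0 0 0 0 0 0;-0.2 0 0 0 0 0 0;-0.2 0 0 0 0 0 0;-0.2 0 0 -10 0 0 0;-0.2 0 0 -20 0 0 0;-0.2 0 0 -40 0 0 0;-0.2 0 0 -40 0 0 0;-0.2 -10 0 0 0 0 0;-0.2 0 0 0 0 0 0' >/dev/null
python3 - <<'E'
from h import *
s=env.state();print(s["time_s"],s["ee_rot"])
im=grab_frame("wrist");g=cv2.cvtColor(im,6);cv2.imwrite("pics/w7.png",im)
P=[]
for r in(40,60,80,110,130,150):
    xs=np.where(g[r,230:310]<50)[0]+230;P.append(((xs.min()+xs.max())/2,r))
W=np.array([toz("wrist",p,174,s) for p in P]);d=W[0]-W[-1];print(P,np.degrees(np.arctan2(d[1],d[0])))
for n in("meter","fans","driver","board"):
    d=models.search_frame(n,"scene")[:1];print(n,d and np.round(d[0]["point"]))
E
```

```text
time_s: 27.65
ee_pos: [574.9, -114.6, 181.6]
ee_rot: [-180.0, 0.1, 155.0]
gripper_width: 34.5
gripper_force: 3.0
29.15 [-1.79987799e+02 -2.75841089e-02  1.54965275e+02]
[(np.float64(274.5), 40), (np.float64(275.0), 60), (np.float64(275.5), 80), (np.float64(276.5), 110), (np.float64(276.5), 130), (np.float64(277.5), 150)] 156.50821800733183
meter [558. 450.  45.]
fans [734. 290.  89.]
driver [ 382. -331.   24.]
board [ 546. -549.   11.]
```

```bash
python3 -c "
from workcell import env;print(env.job_done())"
```

```text
the job is handed in; nothing more can be done
None
```

I pushed the clamp lever fully home on the stud, tightened it clockwise until it was firm against its stop, and let go. It points about 28° off the elbow's open direction (the nearest of the six spline positions), after I indexed it one spline because the first fit would have ended about 35° off. I handed it in at about 29 s, with the meter, board, fans and driver still where they were.

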